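# Close the domino caddy and hold the loaded tier level above it

## Robot

A 7-joint arm with a two-finger parallel gripper is mounted at the origin on the work surface. World frame = base frame: x ahead of the robot, y to its left, z up, the work surface at z = 0. Lengths are in mm, angles in rad, forces in N, time in s.
With the tool pointing down it reaches from about 425 to 875 mm from the base axis. Payload 9.9 kg.
Tool frame: the origin (TCP) lies midway between the tips of the shut fingers; the grasp point (between the pads) lies 19 mm behind it (manip.grip_point_offset is the distance from the TCP to the grasp point, in mm); z points along the fingers, x is the direction in which the jaws open and shut, and the axes are right-handed (so a half turn about z gives the same grasp; the last joint's range is limited). The gripper opens to 85 mm and grips with 20 to 120 N. Pads are 22 mm wide; open, the fingers measure 114 mm over their backs; the gripper's body (76 mm by 85 mm) begins 54 mm behind the grasp point. The pads swing forward as they close: fully open they stand 13 mm farther back than shut.
Start: joints at [1.09, 0.576, 0.025, 1.437, -0.015, 1.129, -0.057], TCP at [260.871, -622.555, 231.289] pointing down, gripper open.
Joint ranges: [-2.76, 2.76], [-0.34, 2.15], [-1.52, 1.57], [0.19, 2.46], [-1.09, 4.23], [0.17, 1.99], [-2.82, 2.82]. Speed limits (rad/s): [2.22, 2.22, 3.01, 3.01, 3.14, 3.14, 3.14].

## Interface

Orientations are given as a unit quaternion [x, y, z, w].
In Python, from workcell import manip, optics, workorder gives the robot as it stands.
- The arm moves only by the shell command python3 -m inch 'ROWS' [FORCE]. ROWS is text: rows parted by semicolons, each of 7 numbers parted by spaces: the turn, a rotation vector about the world's x, y, z each as a share of pi rad, from -1 to 1, then the shift along the world's x, y, z each as a share of 0.15 m, from -1 to 1, then the gripper's target within -1 to 1 (fully open at 1, half-way at 0, shut at -1). A call has exactly 5 rows; each row is the pose to reach, as a shift and turn from the pose commanded when the call began, turning the shorter way round; what a row does not reach only later rows make up. A row lasts 1/8 s, in which the tool goes at most 62.5 mm and 10.7 degrees, less where a joint would pass 70% of its speed; a pose out of reach is approached as far as the arm can. A call with a number of a shift or a turn outside -1 to 1 is refused whole. A call with a gripper value outside its range is refused whole. The fingers move at their own pace and stop on an object; FORCE is the grip in N (left out, the last holds). Time passes only in rows, so rows that repeat a pose let the fingers close, or fill a call up. It gives the time, the measured TCP pose, the force and the opening at its end, in the units of the state.
- manip.read_state(): the state, without advancing time (a new reading comes with each control period).
- optics.grab_frame(name): name is "scene" or "top" or "wrist"; returns a dict with "pixels" (420x560x3 uint8, blue, green, red), "K" (3x3 intrinsics, pixels), "R" (3x3) and "t" (3): a world point X has camera coordinates R X + t; the wrist camera has in their place "mount" (4x4, takes a point from camera to tool coordinates, whose origin is the TCP and whose axes are the tool frame's). Camera axes: x right, y down, z forward; pixel columns grow to the right and rows downward; lengths in mm; the calibration is good to about 2 mm. A picture is of the moment at which its call begins: read the wrist's pose just before it. There is no depth.
- workorder.hand_in(): hands the job in, once; it reports no verdict.
The state is a dict: "time": time; "q": joint angles; "qvel": joint speeds; "joint_efforts": joint torques, N m; "tcp_pos": TCP position; "eef_rot": TCP orientation; "contact_force": force on the tool from outside, world axes, zero at the start; "torque": the same for the moment, N m; "grip_width": finger opening in mm.
Only numpy, scipy, OpenCV 4.12 (cv2) and the standard library are available. Lean on these libraries where they do the work, as an engineer would, in place of code of your own. Each camera call takes 0.05 s, during which the arm holds its last target.

## Task

Push the open door of the clear domino caddy shut until it snaps home on its catch. Then pick up the loose domino tier by its wooden bar, gripping the bar at the balance point of the loaded tier (it is heavy at the domino end), and bring it over the caddy with its three black dominoes still in their pocket. Finish while still holding it, level and still, about 5 cm clear above the middle of the caddy's top and lined up lengthwise with it (either way round): do not set it down or let go, and leave the cup, the bottle and the bowl as they are.

Things in the scene. Friction and masses are not known exactly. Their poses are not given: they have to be found in the camera images.
- caddy: Fixed clear acrylic caddy (the lower tier), blue corner posts: 84 mm deep (its x), 256 mm long (its y), 70 mm high, posts to 80 mm. Origin: centre of its underside, on the table. Its front faces its own -x, towards the robot. The door closes the half of the front at +y; beside the door's free edge, on the other half, a small steel catch housing stands 13 mm out.
- caddy_top (a point): Centre of the caddy's flat top, 70 mm above the table; axes as caddy.
- door (a joint): Angle of the caddy's upright door, rad: 0 shut, grows as it swings out to the robot (starts 0.6 to 1.1, at most 1.7). It swings lightly and stays where left; in the last 0.08 rad a spring ball catch resists (about 3 N at the free edge), then snaps it to 0 and keeps it there. Seated below 0.02.
- door_hinge (a point): Door's vertical hinge line, 36 mm above the table; 44.5 mm in front (-x) of the caddy's origin and 120 mm to its +y. The door is a clear panel 5 mm thick with red top and free edges, 116 mm wide, 8 to 64 mm above the table. Shut, it runs from here to the caddy's -y, its outer face 47 mm in front of the caddy's origin. Axes turn with the door.
- door_edge (a point): Middle of the door's free edge on its outer face, 116 mm from the hinge, 36 mm above the table; its axes turn with the door (shut: as the caddy's; its -x is the outward normal).
- tier: Loose clear acrylic tray with a wooden carrying bar, 240 mm long (its x), 72 mm wide (its y), walls 26 mm high with blue rims. Origin: centre of its underside. Empty it weighs about 140 g (within 15 %) and balances at its middle; the dominoes in the pocket at its +x end (94.5 mm from the middle) make it balance about 43 mm from the middle towards them (+x).
- tier_bar (a point): Middle of the tier's wooden bar, 72 mm above the tier's underside; axes as the tier. The bar runs the tier's whole length along x, 12 mm thick (y), 60 to 84 mm above the underside, on an upright at each end; free space under it except for the dominoes.
- domino1: One of three equal black dominoes, 40 g, 60 x 30 x 13.5 mm, standing on its long edge across the tier in the pocket at the tier's +x end, top 34 mm above the tier's underside. Origin: centre of its lower edge face.
- domino2: One of three equal black dominoes, 40 g, 60 x 30 x 13.5 mm, standing on its long edge across the tier in the pocket at the tier's +x end, top 34 mm above the tier's underside. Origin: centre of its lower edge face.
- domino3: One of three equal black dominoes, 40 g, 60 x 30 x 13.5 mm, standing on its long edge across the tier in the pocket at the tier's +x end, top 34 mm above the tier's underside. Origin: centre of its lower edge face.
- cup: Bystander: stainless steel espresso cup, 62 mm wide, 62 mm high, on a grey coaster 6 mm high behind the work area. Origin: centre of its underside.
- bottle: Bystander: empty green glass bottle with clip-on lid, 72 mm wide, 260 mm high. Origin: centre of its underside.
- bowl: Bystander: blue bowl, 100 mm wide, 45 mm high. Origin: centre of its underside.

How it is judged:
By the outcome, as a careful person would: the job done as asked, in the order asked, and still so for the second after the job is handed in, while the arm keeps its last pose, push and grip.
It also fails if it takes over 62 s, if anything falls off the work surface, if the arm or the gripper's body presses on something with over 40 N, if the wrist force passes 120 N, or if a joint passes its speed limit or range.

## Working session

There is one attempt and no reset: what is moved stays moved. The work goes in short steps, Python scripts to look and compute and a shell command to move; the robot and the scene stay as the last step left them, time stands still between calls to the robot, and variables do not carry over. Pictures are saved under pics/ and viewed, and the job is handed in when it is done.

```bash
ls; mkdir -p pics
python3 - <<'E'
from workcell import manip, optics, workorder
import cv2, numpy as np
print(manip.read_state(), manip.grip_point_offset)
for n in ["scene","top","wrist"]:
    f=optics.grab_frame(n); cv2.imwrite(f"pics/{n}0.png",f["pixels"])
    print(n,f["K"],f.get("R"),f.get("t"),f.get("mount"))
E
```

```text
pics
{'time': 0.0, 'q': array([ 1.09020274,  0.57651014,  0.02481432,  1.43789818, -0.01499893,
        1.12898856, -0.05651351]), 'qvel': array([ 5.34965455e-04,  7.36596972e-04,  6.55242680e-06, -7.51292887e-04,
        9.65849643e-04, -1.57280864e-03,  4.50589570e-04]), 'joint_efforts': array([-5.48920088e-04, -7.65761375e+01,  2.25025490e+00, -2.85975426e+01,
        1.51716132e-02,  1.25123269e-02,  1.74005930e-06]), 'tcp_pos': array([ 260.71249042, -622.13728628,  230.46021271]), 'eef_rot': array([ 8.32617767e-01, -5.53847449e-01, -6.92926218e-04, -4.19697907e-04]), 'contact_force': array([-0.32348955,  0.65455623,  1.04877412]), 'torque': array([0.00777352, 0.00906474, 0.02275132]), 'grip_width': 85.64774023840437} 18.700000000000003
scene [[481.01084354   0.         287.88893686]
 [  0.         481.01084354 220.1261633 ]
 [  0.           0.           1.        ]] [[ 7.52406815e-03  9.99971249e-01 -9.43463398e-04]
 [ 5.55432912e-01 -4.96379152e-03 -8.31546535e-01]
 [-8.31527311e-01  5.73258218e-03 -5.55454291e-01]] [  -9.36062802 -283.81421336 2228.26180015] None
top [[447.46884074   0.         284.11108844]
 [  0.         447.46884074 205.88862729]
 [  0.           0.           1.        ]] [[-0.00537431 -0.99986229 -0.01570083]
 [-0.98934927  0.00760043 -0.14536251]
 [ 0.14546182  0.01475238 -0.98925387]] [  14.92165204  611.8943157  1276.44419996] None
wrist [[302.19347325   0.         274.07528339]
 [  0.         302.19347325 212.87838532]
 [  0.           0.           1.        ]] None None [[ 9.99999700e-01  1.54291471e-04  7.59523489e-04 -3.29458856e-01]
 [-3.76273245e-04  9.53392608e-01  3.01732320e-01 -7.74334273e+01]
 [-6.77569357e-04 -3.01732516e-01  9.53392380e-01 -1.42219465e+02]
 [ 0.00000000e+00  0.00000000e+00  0.00000000e+00  1.00000000e+00]]
```

View pics/scene0.png

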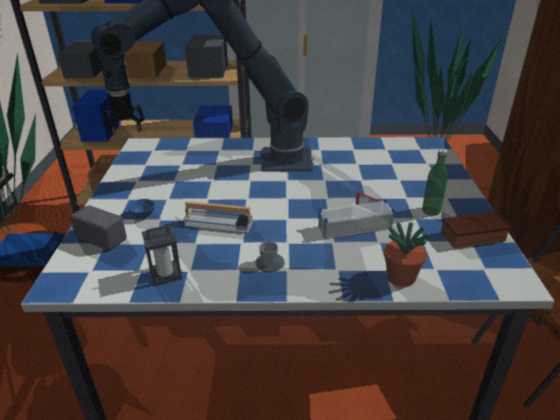

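View pics/top0.png

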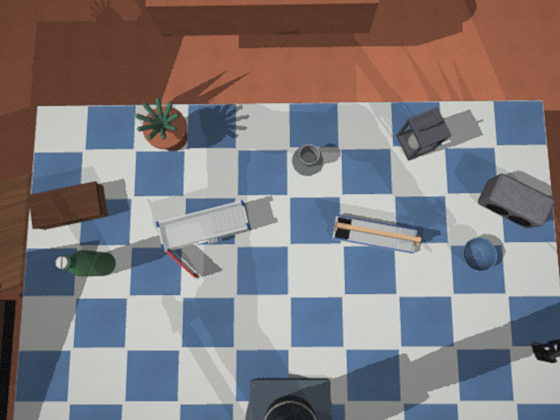

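View pics/wrist0.png

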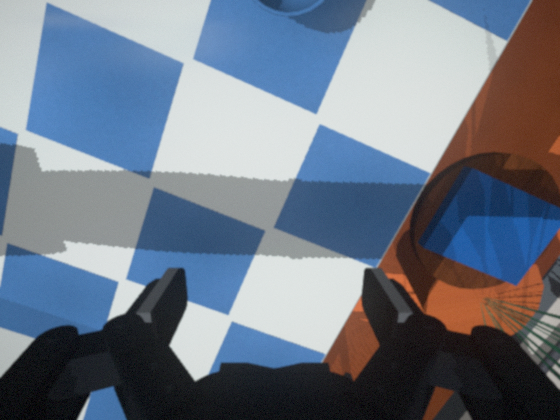

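The scene camera faces the robot. In the top view (up is +x, left is +y) the caddy is near (203,225), its door opens towards the robot near (182,262), and the tier is near (377,233) with the dominoes at its left end. I'll zoom in next.

```bash
cat > h.py <<'E'
from workcell import manip, optics, workorder
import cv2, numpy as np
from scipy.spatial.transform import Rotation as Ro
def ray(f,u,v):
    d=np.linalg.inv(f["K"])@np.array([u,v,1.]); R=f["R"]; t=f["t"]
    return -R.T@t, R.T@d
def atz(f,u,v,z):
    o,d=ray(f,u,v); return o+d*(z-o[2])/d[2]
def proj(f,X):
    c=(f["R"]@np.atleast_2d(X).T).T+f["t"]; p=(f["K"]@c.T).T; return p[:,:2]/p[:,2:]
def wristf():
    s=manip.read_state(); f=optics.grab_frame("wrist"); M=f["mount"]
    Rt=Ro.from_quat(s["eef_rot"]).as_matrix(); Rw=Rt@M[:3,:3]; tw=Rt@M[:3,3]+s["tcp_pos"]
    f["R"]=Rw.T; f["t"]=-Rw.T@tw; return f
def crop(f,x0,x1,y0,y1,s,name):
    im=f["pixels"][y0:y1,x0:x1]; cv2.imwrite(name,cv2.resize(im,None,fx=s,fy=s,interpolation=cv2.INTER_CUBIC))
E
python3 - <<'E'
from h import *
f=optics.grab_frame("top")
crop(f,145,285,190,290,5.7,"pics/t_cad.png")
crop(f,320,440,200,265,6.6,"pics/t_tier.png")
E
```

```text
(no output)
```

View pics/t_cad.png

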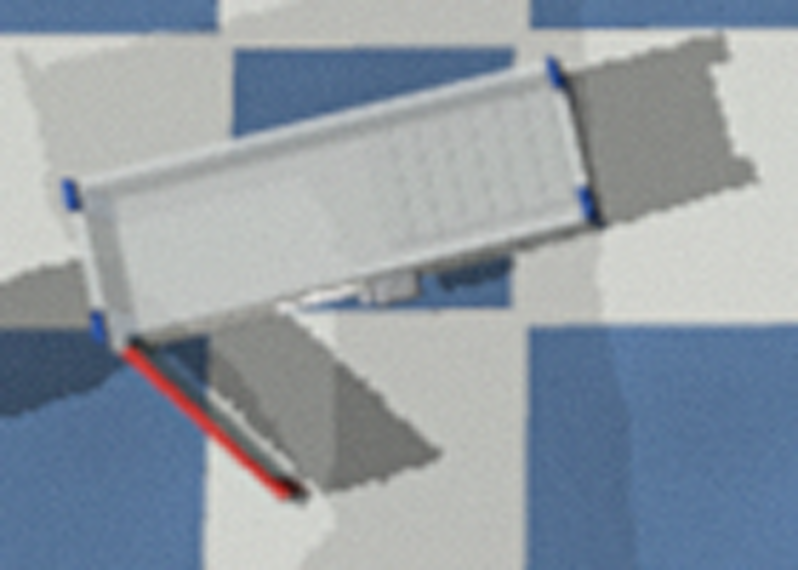

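View pics/t_tier.png

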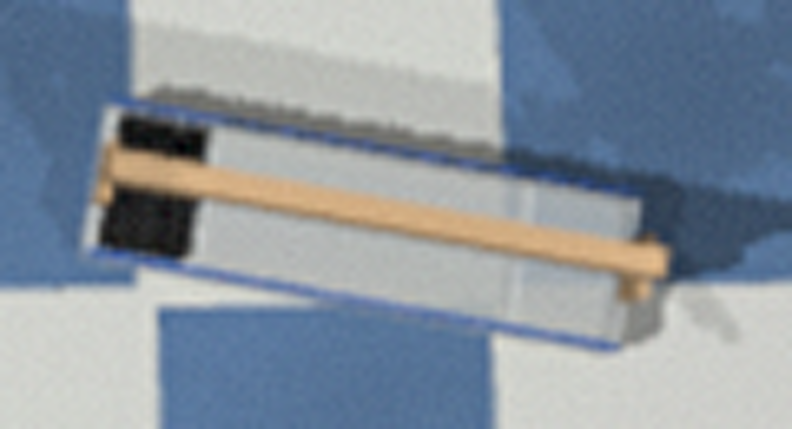

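Run:
```python
from h import *
f=optics.grab_frame("top")
def c(p,z): return atz(f,145+p[0]/5.7,190+p[1]/5.7,z)[:2]
P=[c(p,78) for p in [(72,194),(98,325),(556,72),(590,205)]]
for p in P: print(p)
lb,lf,rb,rf=P
print("size",np.linalg.norm(lb-lf),np.linalg.norm(lb-rb),np.linalg.norm(lf-rf),"centre",np.mean(P,0))
v=lb+lf-rb-rf; print("yaw (of +y) deg",np.degrees(np.arctan2(-v[0],v[1])))
h,e=c((127,350),64),c((292,492),64); print("door",h,e,np.linalg.norm(h-e),np.degrees(np.arctan2(*(e-h)[::-1])))
def c(p,z): return atz(f,320+p[0]/6.6,200+p[1]/6.6,z)[:2]
a,b=c((112,165),84),c((667,259),84); print("bar",a,b,np.linalg.norm(a-b),(a+b)/2,np.degrees(np.arctan2(*(a-b)[::-1])))
Q=[c(p,26) for p in [(108,103),(638,198),(90,248),(620,348)]]
print(Q, np.mean(Q,0)); v=Q[0]+Q[2]-Q[1]-Q[3];print(np.degrees(np.arctan2(v[1],v[0])),np.linalg.norm(v)/2)
print("bowl",atz(f,481,253,30),"bottle",atz(f,62,262,250),"cup",atz(f,310,155,60))
```

```text
[557.18872816 374.20724897]
[491.22903487 358.77570893]
[617.52080645 130.32536094]
[549.79800571 112.67250406]
size 67.74078215983566 251.23362629369035 252.97650442619684 centre [553.9341438  243.99520572]
yaw (of +y) deg 13.63989215578943
door [479.32967678 347.67078801] [408.04554008 262.43719294] 111.1134279655655 -129.90703729857762
bar [ 550.18510916 -139.55170784] [ 508.19572162 -375.33817037] 239.49606379999364 [ 529.19041539 -257.4449391 ] 79.90249149602144
[array([ 584.27988523, -144.37397712]), array([ 539.64911623, -380.53721833]), array([ 518.84345524, -134.85499047]), array([ 472.7958055 , -369.33559685])] [ 528.89206555 -257.27544569]
79.09451828810339 239.6498523315138
bowl [ 470.66759123 -563.20981188   30.        ] bottle [446.31223388 555.80136226 250.        ] cup [761.67867759 -66.89253557  60.        ]
```

Everything agrees with the given sizes:

| Item | Measured |
|---|---|
| Caddy centre | about (554, 244) |
| Caddy yaw | about 13.6° |
| Door angle | about 0.93 rad |
| Tier centre | about (529, -257) |
| Tier yaw | about 79.5°, dominoes towards +y |

I'll move towards the door's outer side with the fingers shut and turn the tool so its x axis runs along the shut door.

```bash
python3 -m inch '0 0 -0.01 0.2 0.2 0 -1;0 0 -0.02 0.4 0.4 0 -1;0 0 -0.03 0.6 0.6 0 -1;0 0 -0.04 0.8 0.8 0 -1;0 0 -0.05 1 1 0 -1'; python3 -m inch '0 0 0 0.15 0.2 0 -1;0 0 0 0.3 0.4 0 -1;0 0 0 0.4 0.6 0 -1;0 0 0 0.4 0.8 0 -1;0 0 0 0.4 1 0 -1'
```

```text
time: 0.88
tcp_pos: [411.7, -471.5, 231.3]
eef_rot: [0.786, -0.618, -0.0, -0.0]
contact_force: [0.3, -0.3, -0.1]
grip_width: 0.3
time: 1.5
tcp_pos: [471.0, -321.4, 231.1]
eef_rot: [0.787, -0.617, -0.0, -0.0]
contact_force: [-1.2, -0.4, -0.8]
grip_width: -0.1
```

```bash
for i in 1 2 3 ; do python3 -m inch '0 0 0 0 0.2 0 -1;0 0 0 0 0.4 0 -1;0 0 0 0 0.6 0 -1;0 0 0 0 0.8 0 -1;0 0 0 0 1 0 -1' | grep -E "time|tcp|eef"; done
python3 - <<'E'
from h import *
f=wristf(); cv2.imwrite("pics/w1.png",f["pixels"])
E
```

```text
time: 2.12
tcp_pos: [470.8, -171.6, 231.4]
eef_rot: [0.787, -0.617, 0.0, -0.0]
time: 2.75
tcp_pos: [470.8, -21.6, 231.4]
eef_rot: [0.787, -0.618, 0.0, -0.0]
time: 3.38
tcp_pos: [470.8, 128.4, 231.4]
eef_rot: [0.787, -0.618, 0.0, -0.0]
```

View pics/w1.png

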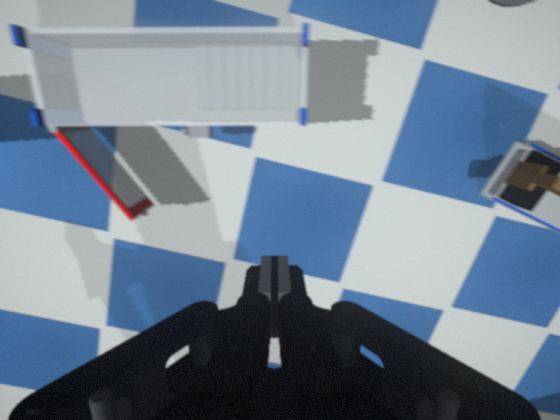

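The wrist view shows the caddy lined up with the image. The posts are near (17,35), (305,35), (304,116) and (38,117), and the door's red edge runs from (60,130) to (132,215).

Run:
```python
from h import *
f=wristf()
crop(f,0,320,10,230,2.5,"pics/w1c.png")
P=np.array([atz(f,u,v,80)[:2] for u,v in [(17,27),(305,27),(303,110),(36,110)]])
print(P,P.mean(0)); v=P[0]+P[3]-P[1]-P[2]; print(np.degrees(np.arctan2(-v[0],v[1])))
h,e=[atz(f,*p,64)[:2] for p in [(60,130),(131,214)]]
print(h,e,np.linalg.norm(h-e),np.degrees(np.arctan2(*(e-h)[::-1])))
```

```text
[[563.99634511 383.32395329]
 [623.41835278 144.43096366]
 [558.38259447 127.99101854]
 [498.88232169 366.75054117]] [561.16990351 255.62411917]
13.980814958178545
[482.81919135 355.14724904] [412.12535339 277.80236823] 104.78477616085284 -132.42756086426488
```

View pics/w1c.png

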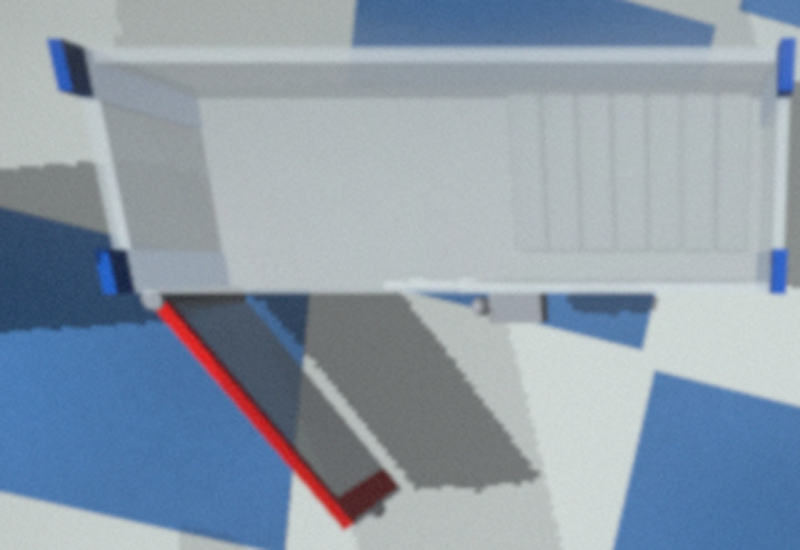

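Run:
```python
from h import *
f=wristf()
C=lambda x,y:(x/2.5-.3,10+y/2.5-.3)
P=np.array([atz(f,*C(*p),80)[:2] for p in [(62,66),(787,65),(779,271),(108,271)]])
print(P,P.mean(0)); v=P[0]+P[3]-P[1]-P[2]; print(np.degrees(np.arctan2(-v[0],v[1])),np.linalg.norm(P[0]-P[1]),np.linalg.norm(P[0]-P[3]),np.linalg.norm(P[2]-P[3]),np.linalg.norm(P[2]-P[1]))
h,e=[atz(f,*C(*p),64)[:2] for p in [(163,306),(346,522)]]
print(h,e,np.linalg.norm(h-e),np.degrees(np.arctan2(*(e-h)[::-1])))
g=optics.grab_frame("top")
# reproject hypothesised geometry in both
for cx,cy,yaw in [(554,244,13.6),(556,247,13.8)]:
    a=np.radians(yaw);R=np.array([[np.cos(a),-np.sin(a)],[np.sin(a),np.cos(a)]])
    for ff,n in((f,"w"),(g,"t")):
        X=np.array([[*(R@np.array(p)+[cx,cy]),80] for p in [(38,124),(38,-124),(-38,-124),(-38,124)]])
        print(cx,n,proj(ff,X).round(1).tolist())
print([C(*p) for p in [(62,66),(787,65),(779,271),(108,271)]])
```

```text
[[558.27604646 374.74373958]
 [618.99178935 132.68693108]
 [553.35971862 116.54508157]
 [493.02136204 358.10572596]] [555.91222912 245.52036955]
14.052938491036507 249.55540462371232 67.34238884950979 248.9824535852006 67.5879280220202
[481.8566904  348.02775685] [408.83921513 267.57051227] 108.6504482318267 -132.22472886759704
554 w [[26.0, 32.0], [315.2, 34.4], [311.2, 126.4], [45.6, 124.4]]
554 t [[157.7, 222.4], [241.8, 201.6], [247.8, 227.1], [163.1, 248.1]]
556 w [[22.4, 29.1], [312.3, 30.3], [308.9, 123.0], [42.6, 121.9]]
556 t [[156.7, 221.8], [240.6, 200.8], [246.7, 226.3], [162.1, 247.6]]
[(24.5, 36.1), (314.5, 35.7), (311.3, 118.10000000000001), (42.900000000000006, 118.10000000000001)]
```

```bash
python3 -m inch '0 0 0 -0.1 0.2 0 -1;0 0 0 -0.2 0.4 0 -1;0 0 0 -0.3 0.6 0 -1;0 0 0 -0.4 0.8 0 -1;0 0 0 -0.5 1 0 -1'|grep -E "time|tcp|eef"; python3 -m inch '0 0 0 -0.03 0.15 -0.2 -1;0 0 0 -0.03 0.26 -0.4 -1;0 0 0 -0.03 0.26 -0.6 -1;0 0 0 -0.03 0.26 -0.8 -1;0 0 0 -0.03 0.26 -1 -1'; python3 -m inch '0 0 0 0 0 -0.1 -1;0 0 0 0 0 -0.2 -1;0 0 0 0 0 -0.29 -1;0 0 0 0 0 -0.29 -1;0 0 0 0 0 -0.29 -1'
python3 - <<'E'
from h import *
f=wristf(); cv2.imwrite("pics/w2.png",f["pixels"])
E
```

```text
time: 4.2
tcp_pos: [395.9, 277.0, 231.4]
eef_rot: [0.786, -0.618, 0.0, 0.0]
time: 4.82
tcp_pos: [392.2, 315.2, 80.5]
eef_rot: [0.786, -0.618, 0.0, -0.0]
contact_force: [-0.6, -0.2, 0.5]
grip_width: 0.0
time: 5.45
tcp_pos: [391.6, 316.7, 38.2]
eef_rot: [0.787, -0.617, 0.0, -0.0]
contact_force: [0.3, 0.1, 0.8]
grip_width: 0.0
```

View pics/w2.png

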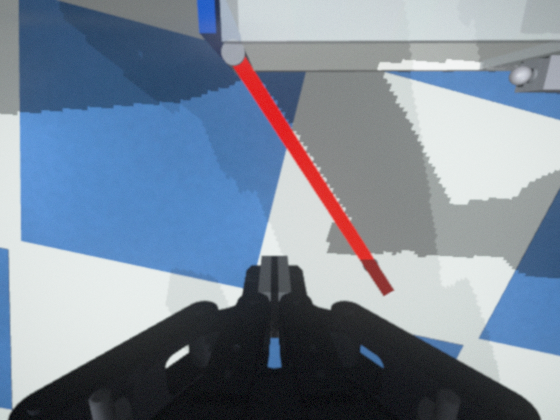

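The shut fingers are outside the door, with the door's free end at about (390,290) and the hinge at about (235,53) in the picture. I'll push along the arc.

```bash
python3 -m inch '0 0 0 0.06 -0.06 0 -1;0 0 0 0.13 -0.13 0 -1;0 0 0 0.21 -0.2 0 -1;0 0 0 0.3 -0.26 0 -1;0 0 0 0.38 -0.3 0 -1'; python3 -m inch '0 0 0 0.04 -0.02 0 -1;0 0 0 0.08 -0.03 0 -1;0 0 0 0.12 -0.04 0 -1;0 0 0 0.16 -0.04 0 -1;0 0 0 0.2 -0.04 0 -1'
python3 - <<'E'
from h import *
f=wristf(); cv2.imwrite("pics/w3.png",f["pixels"])
E
```

```text
time: 6.12
tcp_pos: [449.6, 270.5, 37.8]
eef_rot: [0.786, -0.618, 0.0, -0.0]
contact_force: [-0.8, 1.5, 0.3]
grip_width: -0.2
time: 6.75
tcp_pos: [478.6, 265.7, 37.8]
eef_rot: [0.787, -0.617, -0.0, -0.0]
contact_force: [0.2, -0.5, 0.5]
grip_width: 0.1
```

View pics/w3.png

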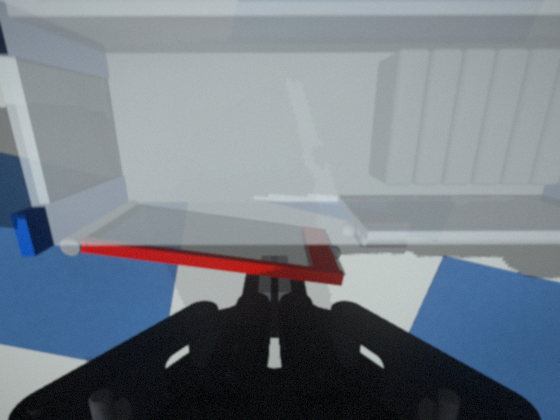

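The door is almost shut, at about 7°. It runs from (70,247) to (340,275), with the fingers well clear of the catch housing. I'll push along the caddy's +x in small steps.

```bash
python3 -m inch '0 0 0 0.016 0.004 0 -1;0 0 0 0.032 0.008 0 -1;0 0 0 0.048 0.012 0 -1;0 0 0 0.064 0.016 0 -1;0 0 0 0.07 0.018 0 -1' ; python3 -m inch '0 0 0 0.006 0.0015 0 -1;0 0 0 0.012 0.003 0 -1;0 0 0 0.018 0.0045 0 -1;0 0 0 0.024 0.006 0 -1;0 0 0 0.024 0.006 0 -1'
```

```text
time: 7.42
tcp_pos: [488.8, 268.0, 37.7]
eef_rot: [0.787, -0.617, -0.0, 0.0]
contact_force: [-0.5, 0.1, 0.8]
grip_width: -0.0
time: 8.05
tcp_pos: [491.4, 268.8, 37.7]
eef_rot: [0.787, -0.617, -0.0, 0.001]
contact_force: [-5.3, -1.0, 2.9]
grip_width: 0.4
```

```bash
python3 -m inch '0 0 0 0.006 0.0015 0 -1;0 0 0 0.012 0.003 0 -1;0 0 0 0.018 0.0045 0 -1;0 0 0 0.02 0.005 0 -1;0 0 0 0.02 0.005 0 -1'
python3 - <<'E'
from h import *
f=wristf(); cv2.imwrite("pics/w4.png",f["pixels"])
E
```

```text
time: 8.68
tcp_pos: [491.7, 268.7, 37.4]
eef_rot: [0.787, -0.617, -0.001, 0.003]
contact_force: [-13.3, -3.3, 8.7]
grip_width: 0.1
```

View pics/w4.png

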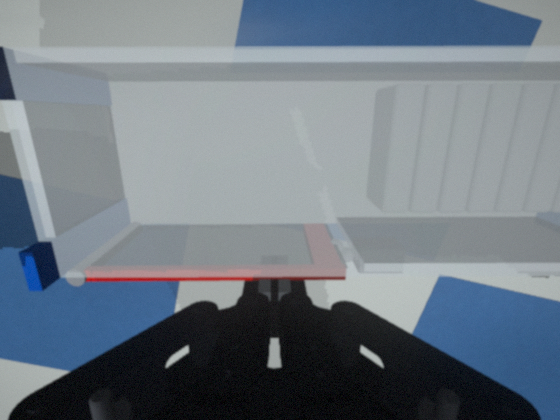

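The force has risen to 13 N and the tool has stopped, so the door is against its stop. In the picture its line is parallel to the caddy's front. I'll back off and check that it stays.

```bash
python3 -m inch '0 0 0 -0.06 -0.015 0 -1;0 0 0 -0.15 -0.04 0 -1;0 0 0 -0.28 -0.07 0 -1;0 0 0 -0.4 -0.1 0 -1;0 0 0 -0.5 -0.12 0.1 -1' ; python3 -m inch '0 0 0 0 0 0.2 -0.5;0 0 0 0 0 0.4 -0.2;0 0 0 0 -0.1 0.6 -0.2;0 0 0 0 -0.2 0.8 -0.2;0 0 0 0.1 -0.3 0.9 -0.2'
python3 - <<'E'
from h import *
f=wristf(); cv2.imwrite("pics/w5.png",f["pixels"])
g=optics.grab_frame("top"); crop(g,145,285,190,290,5.7,"pics/t5.png")
E
```

```text
time: 9.35
tcp_pos: [419.0, 251.1, 52.4]
eef_rot: [0.787, -0.617, -0.0, 0.001]
contact_force: [0.4, -0.3, 0.3]
grip_width: -0.2
time: 9.98
tcp_pos: [435.1, 206.6, 189.5]
eef_rot: [0.787, -0.617, 0.001, -0.001]
contact_force: [0.5, 0.5, 0.4]
grip_width: 34.2
```

View pics/w5.png

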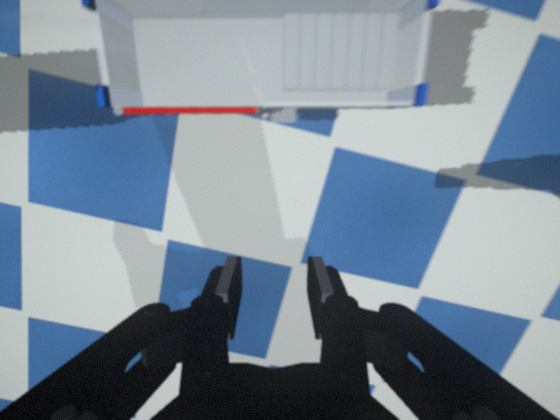

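View pics/t5.png

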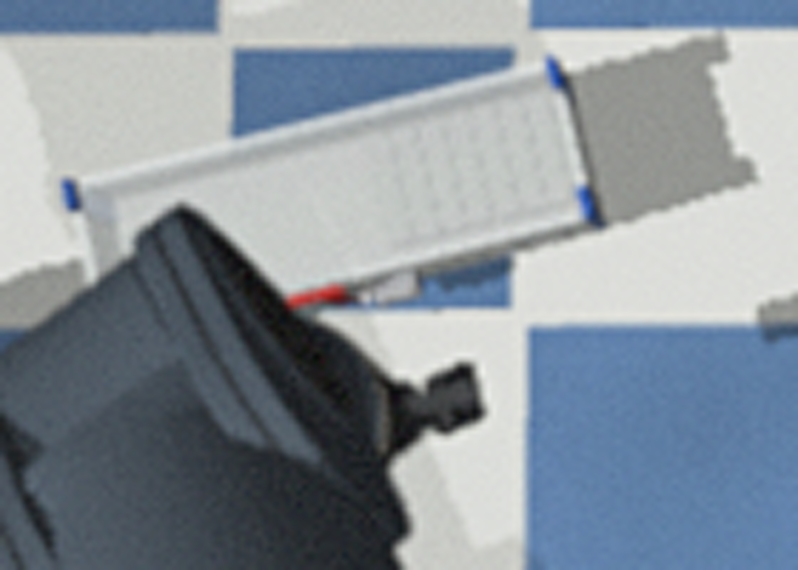

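The door stayed shut. Its red edge runs straight along the front from (124,110) to (256,110), with the free edge at the catch. I'll check its angle numerically and refine the caddy pose from this view.

Run:
```python
from h import *
f=wristf(); im=f["pixels"].astype(int); b,g,r=im[...,0],im[...,1],im[...,2]
m=(r>150)&(g<80)&(b<80); ys,xs=np.nonzero(m); k=(ys<130); ys,xs=ys[k],xs[k]
cols=np.unique(xs); top=[ys[xs==c].mean() for c in cols]
sel=(cols>130)&(cols<250); p=np.polyfit(cols[sel],np.array(top)[sel],1)
A=atz(f,130,np.polyval(p,130),64); B=atz(f,250,np.polyval(p,250),64); d=B-A
print("door dir deg",np.degrees(np.arctan2(d[1],d[0])),"=> yaw",np.degrees(np.arctan2(d[1],d[0]))+90, xs.min(),xs.max(),A,B)
# perp distance of door line midplane from (555,245)
a=np.radians(13.9);n=np.array([np.cos(a),np.sin(a)]); print((A[:2]-[555,245])@n,(B[:2]-[555,245])@n)
crop(f,70,450,0,130,2.1,"pics/w5c.png")
```

```text
door dir deg -75.91443307599279 => yaw 14.08556692400721 121 251 [486.39772073 342.39659299  64.        ] [511.02480047 244.24744393  64.        ]
-43.195970284207036 -42.86823603970674
```

View pics/w5c.png

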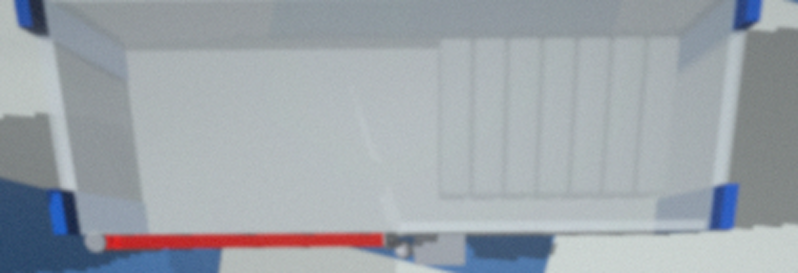

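The door's direction gives a yaw of 14.09° and the caddy's posts give 14.0°. The door is therefore seated to within about 0.003 rad. Next I'll go over the tier, turning about +66°.

```bash
python3 -m inch '0 0 0.02 0.04 -0.2 0.1 -0.2;0 0 0.05 0.08 -0.4 0.2 -0.2;0 0 0.08 0.12 -0.6 0.27 -0.2;0 0 0.1 0.16 -0.8 0.27 -0.2;0 0 0.12 0.2 -1 0.27 -0.2'|grep -E "time|tcp|eef"; python3 -m inch '0 0 0.03 0.04 -0.2 0 -0.2;0 0 0.06 0.08 -0.4 0 -0.2;0 0 0.09 0.12 -0.6 0 -0.2;0 0 0.12 0.16 -0.8 0 -0.2;0 0 0.14 0.2 -1 0 -0.2'|grep -E "time|tcp|eef"; python3 -m inch '0 0 0.03 0.06 -0.2 0 -0.2;0 0 0.06 0.12 -0.4 0 -0.2;0 0 0.09 0.18 -0.6 0 -0.2;0 0 0.107 0.24 -0.8 0 -0.2;0 0 0.107 0.24 -0.8 0 -0.2'|grep -E "time|tcp|eef"
python3 - <<'E'
from h import *
f=wristf(); cv2.imwrite("pics/w6.png",f["pixels"])
E
```

```text
time: 10.75
tcp_pos: [464.8, 56.7, 227.5]
eef_rot: [0.889, -0.458, -0.0, 0.0]
time: 11.38
tcp_pos: [495.1, -93.0, 227.2]
eef_rot: [0.968, -0.253, -0.001, -0.0]
time: 12.0
tcp_pos: [531.2, -214.6, 226.7]
eef_rot: [0.996, -0.09, -0.001, -0.0]
```

View pics/w6.png

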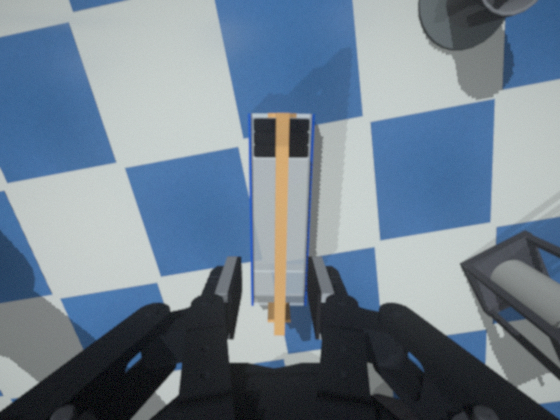

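The whole bar is visible, from (283,114) at the domino end to (279,335) at the far end. It is almost aligned with the fingers.

Run:
```python
from h import *
f=wristf(); im=f["pixels"].astype(int); b,g,r=im[...,0],im[...,1],im[...,2]
m=(r>150)&(r-b>60)&(g>100); ys,xs=np.nonzero(m); k=(xs>255)&(xs<305); ys,xs=ys[k],xs[k]
rows=np.arange(130,330); c=np.array([np.median(xs[ys==y]) if (ys==y).any() else np.nan for y in rows]); w=np.array([(ys==y).sum() for y in rows])
print(w[::20],c[::20],ys.min(),ys.max())
ok=(w>5)&(w<18); p=np.polyfit(rows[ok],c[ok],1)
E=[atz(f,np.polyval(p,v),v,84) for v in (114,334.5)]
a,b_=E; d=a-b_; L=np.linalg.norm(d); yaw=np.degrees(np.arctan2(d[1],d[0])); mid=(a+b_)/2; u=d/L
print("bar",a,b_,"L",L,"mid",mid,"yaw",yaw,"grip",mid+43*u)
s=manip.read_state(); X=Ro.from_quat(s["eef_rot"]).as_matrix(); print("tool x yaw",np.degrees(np.arctan2(X[1,0],X[0,0])),s["tcp_pos"],s["q"].round(2))
g2=optics.grab_frame("top")
```

```text
[13 13 11 12 11 11 10 10 11 15] [283.  282.  282.  281.5 281.  281.  280.5 280.5 280.  278. ] 116 336
bar [ 553.47542301 -135.25591098   84.        ] [ 508.08272037 -368.6145721    84.        ] L 237.73254335536 mid [ 530.77907169 -251.93524154   84.        ] yaw 78.99234092521915 grip [ 538.98950088 -209.72636981   84.        ]
tool x yaw -10.200495701273617 [ 531.16916874 -211.84373127  227.2072031 ] [ 0.53  0.44 -0.34  1.71  0.17  1.02 -0.05]
```

```bash
python3 -m inch '0 0 -0.003 0.03 0 -0.2 -0.2;0 0 -0.003 0.043 0 -0.4 -0.2;0 0 -0.003 0.043 0 -0.6 -0.2;0 0 -0.003 0.043 0 -0.78 -0.2;0 0 -0.003 0.043 0 -0.78 -0.2'
python3 - <<'E'
from h import *
f=wristf(); cv2.imwrite("pics/w7.png",f["pixels"])
E
```

```text
time: 12.78
tcp_pos: [536.7, -211.3, 109.7]
eef_rot: [0.996, -0.093, -0.002, -0.001]
contact_force: [-0.1, -1.0, 0.6]
grip_width: 34.0
```

View pics/w7.png

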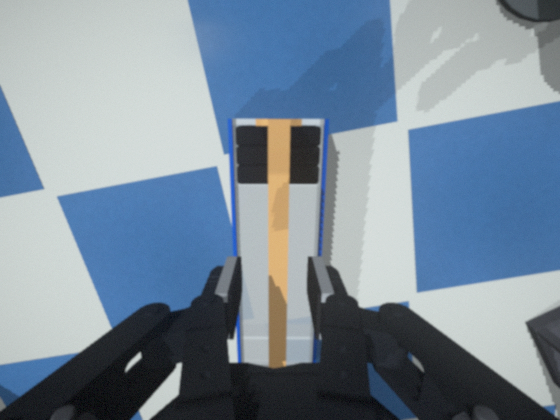

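Run:
```python
from h import *
f=wristf(); s=manip.read_state(); print(s["tcp_pos"])
o=np.array([537.9,-213.2,111.3])-s["tcp_pos"]
crop(f,200,360,100,240,5,"pics/w7c.png")
u=np.array([np.cos(np.radians(79.2)),np.sin(np.radians(79.2))]); T=np.array([537.9,-213.2])
for n,p,z in [("barend",(279,119),84),("dom top",(279,126.5),34),("dom bot",(279,183.5),34),("rim",(280,119.5),26),("bar row265 L",(268,265),84),("R",(289,265),84)]:
    X=(atz(f,*p,z)+o)[:2]; print(n,X.round(1),"along from TCP",((X-T)@u).round(1),"across",((X-T)@[u[1],-u[0]]).round(1))
```

```text
[ 538.29639408 -212.26726845  111.99276932]
barend [ 554.  -137.9] along from TCP 77.0 across 1.7
dom top [ 553.8 -143.2] along from TCP 71.7 across 2.5
dom bot [ 546.5 -183.1] along from TCP 31.2 across 2.8
rim [ 555.5 -138.8] along from TCP 76.3 across 3.3
bar row265 L [ 531.7 -221.9] along from TCP -9.7 across -4.4
R [ 544.6 -224.3] along from TCP -9.7 across 8.6
```

View pics/w7c.png

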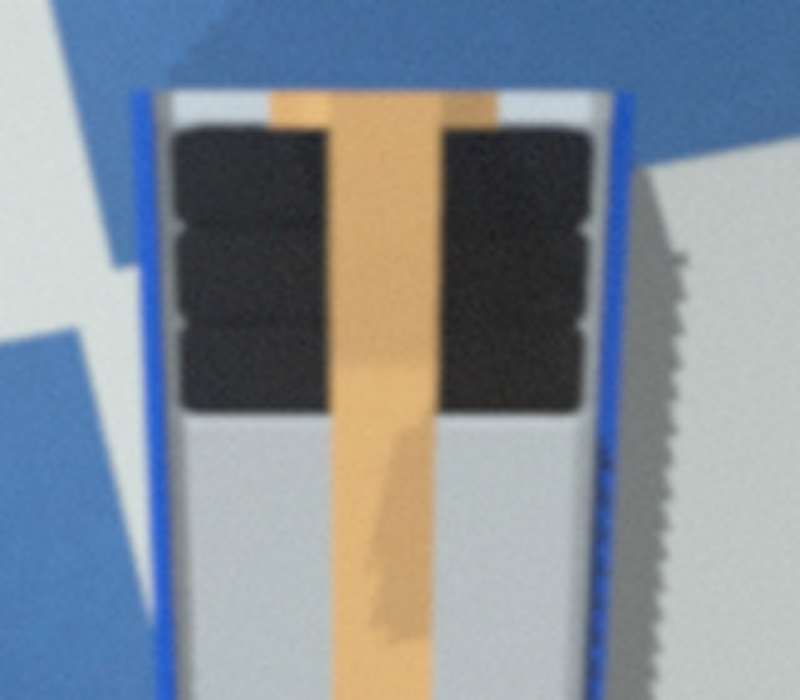

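The bar end lies 77.0 mm ahead of the tool (77 expected) and the domino block's centre 51.5 mm ahead (51.5 expected), so the tool is over the balance point. I'll shift 2 mm across, go down and grip.

```bash
python3 -m inch '0 0 0 0.013 0 -0.1 -0.2;0 0 0 0.013 0 -0.2 -0.2;0 0 0 0.013 0 -0.3 -0.2;0 0 0 0.013 0 -0.385 -0.2;0 0 0 0.013 0 -0.385 -0.2'; python3 -m inch '0 0 0 0 0 0 -0.5;0 0 0 0 0 0 -0.8;0 0 0 0 0 0 -1;0 0 0 0 0 0 -1;0 0 0 0 0 0 -1' 70
python3 - <<'E'
from h import *
f=wristf(); cv2.imwrite("pics/w8.png",f["pixels"])
s=manip.read_state(); print(s["grip_width"],s["torque"],s["contact_force"])
E
```

```text
time: 13.5
tcp_pos: [539.1, -212.9, 52.2]
eef_rot: [0.996, -0.094, -0.001, -0.0]
contact_force: [-1.5, -0.1, 0.3]
grip_width: 34.2
time: 14.12
tcp_pos: [539.9, -213.3, 53.6]
eef_rot: [0.996, -0.094, 0.0, 0.0]
contact_force: [0.7, 0.1, -0.8]
grip_width: 11.1
11.532156639149004 [ 0.02221638  0.12183017 -0.02232447] [-0.7566935   0.97605737 -1.22814201]
```

View pics/w8.png

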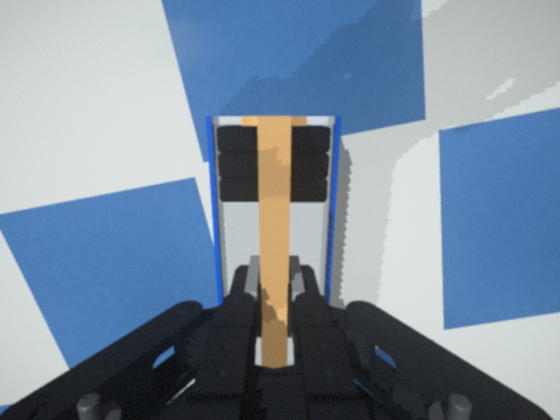

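The bar is gripped (opening about 11.5 mm). I'll lift slowly.

```bash
python3 -m inch '0 0 0 0 0 0.01 -1;0 0 0 0 0 0.03 -1;0 0 0 0 0 0.06 -1;0 0 0 0 0 0.1 -1;0 0 0 0 0 0.14 -1' 70; python3 -m inch '0 0 0 0 0 0.03 -1;0 0 0 0 0 0.05 -1;0 0 0 0 0 0.06 -1;0 0 0 0 0 0.06 -1;0 0 0 0 0 0.06 -1'
python3 - <<'E'
from h import *
f=wristf(); cv2.imwrite("pics/w9.png",f["pixels"])
s=manip.read_state(); print(s["grip_width"],s["torque"],s["contact_force"])
g=optics.grab_frame("scene"); crop(g,150,290,180,260,5.7,"pics/s9.png")
E
```

```text
time: 14.8
tcp_pos: [539.9, -213.2, 75.1]
eef_rot: [0.996, -0.094, 0.0, 0.0]
contact_force: [0.9, 0.4, -2.7]
grip_width: 11.0
time: 15.42
tcp_pos: [539.8, -213.2, 83.4]
eef_rot: [0.996, -0.094, -0.0, -0.0]
contact_force: [0.1, 0.3, -2.8]
grip_width: 11.3
11.013066015871292 [-0.04206601  0.01789887 -0.05927786] [ 0.35761114  1.16963981 -3.17337115]
```

View pics/w9.png

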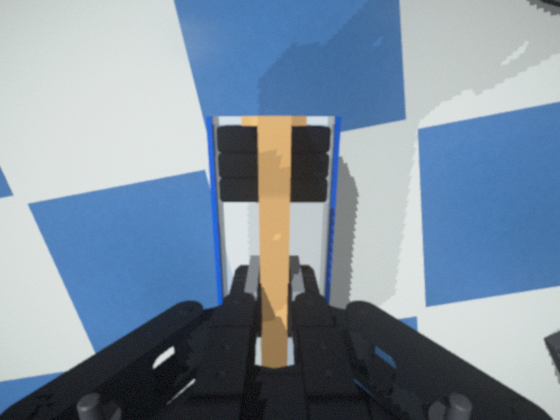

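View pics/s9.png

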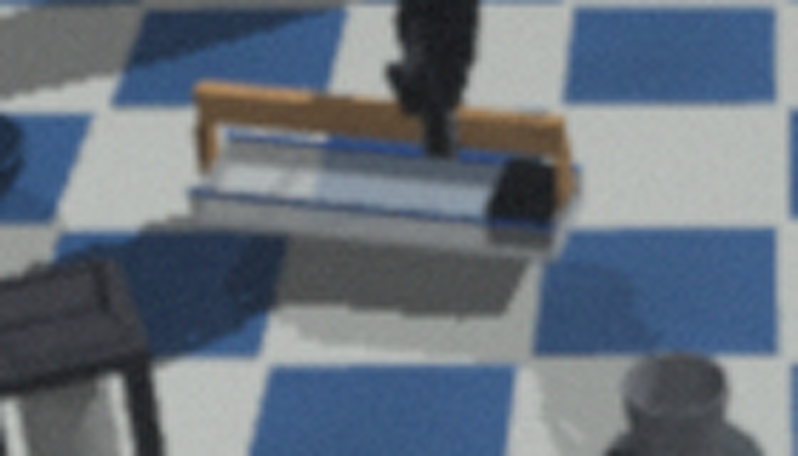

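The tier came up level. The weight is about 2.7 N, the tier looks unmoved in the wrist view, and the dominoes are in their pocket. I'll lift higher and carry it across smoothly, turning +24.8°.

```bash
python3 -m inch '0 0 0 0 0 0.08 -1;0 0 0 0 0 0.24 -1;0 0 0 0 0 0.44 -1;0 0 0 0 0.04 0.62 -1;0 0 0 0 0.12 0.76 -1' 70; for k in 1 2 3; do python3 -m inch '0 0 0.008 0 0.13 0.01 -1;0 0 0.016 0 0.28 0.01 -1;0 0 0.024 0 0.44 0.01 -1;0 0 0.032 0 0.6 0.01 -1;0 0 0.04 0.01 0.76 0.01 -1' ; done
```

```text
time: 16.15
tcp_pos: [540.0, -195.5, 199.6]
eef_rot: [0.996, -0.094, 0.001, 0.0]
contact_force: [-0.0, -0.1, -2.3]
grip_width: 11.1
time: 16.77
tcp_pos: [541.2, -79.3, 198.7]
eef_rot: [1.0, -0.03, -0.0, -0.0]
contact_force: [0.5, -0.3, -1.7]
grip_width: 10.9
time: 17.4
tcp_pos: [542.7, 34.4, 200.5]
eef_rot: [0.999, 0.033, -0.0, -0.0]
contact_force: [0.1, -0.8, -3.6]
grip_width: 11.0
time: 18.02
tcp_pos: [544.2, 148.2, 202.0]
eef_rot: [0.995, 0.095, -0.0, 0.0]
contact_force: [-0.3, -0.2, -2.2]
grip_width: 11.2
```

Run:
```python
from h import *
f=wristf(); cv2.imwrite("pics/w10.png",f["pixels"])
```

View pics/w10.png

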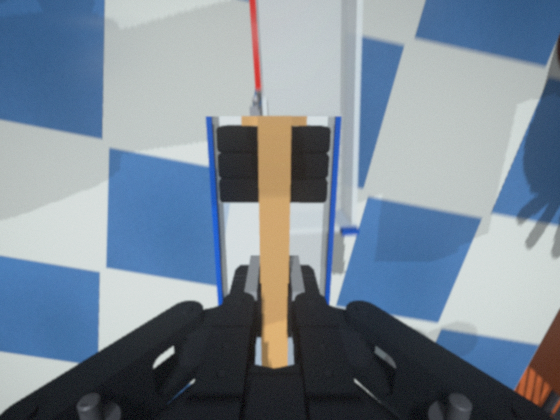

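```bash
python3 -m inch '0 0 0.004 0 0.12 0 -1;0 0 0.008 0 0.26 0 -1;0 0 0.012 0 0.42 0 -1;0 0 0.016 0 0.58 0 -1;0 0 0.018 0.01 0.72 0 -1'; python3 -m inch '0 0 0 0 0.1 0 -1;0 0 0 0 0.17 -0.04 -1;0 0 0 0 0.21 -0.1 -1;0 0 0 0 0.22 -0.16 -1;0 0 0 0 0.22 -0.19 -1';  python3 -m inch '0 0 0 0 0 0 -1;0 0 0 0 0 0 -1;0 0 0 0 0 0 -1;0 0 0 0 0 0 -1;0 0 0 0 0 0 -1'
python3 - <<'E'
from h import *
f=wristf(); cv2.imwrite("pics/w11.png",f["pixels"])
g=optics.grab_frame("scene"); crop(g,300,450,160,260,5.3,"pics/s11.png")
g=optics.grab_frame("top"); crop(g,120,300,180,300,4.4,"pics/t11.png")
E
```

```text
time: 18.7
tcp_pos: [545.6, 256.7, 202.1]
eef_rot: [0.992, 0.123, -0.0, -0.0]
contact_force: [0.3, -0.2, -2.1]
grip_width: 11.2
time: 19.32
tcp_pos: [545.7, 287.0, 172.5]
eef_rot: [0.992, 0.122, -0.001, 0.0]
contact_force: [0.4, -0.4, -3.3]
grip_width: 10.9
time: 19.95
tcp_pos: [545.9, 287.8, 173.7]
eef_rot: [0.992, 0.123, 0.0, -0.0]
contact_force: [0.3, 0.3, -2.7]
grip_width: 10.7
```

View pics/w11.png

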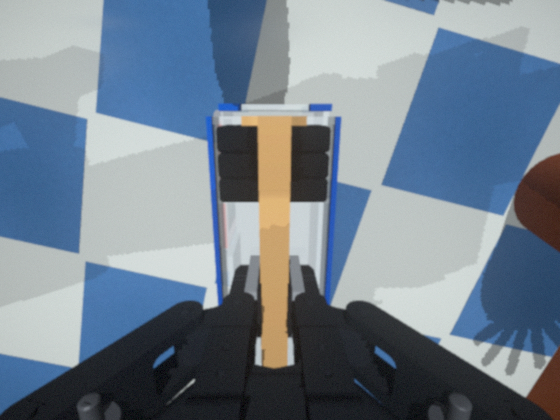

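View pics/s11.png

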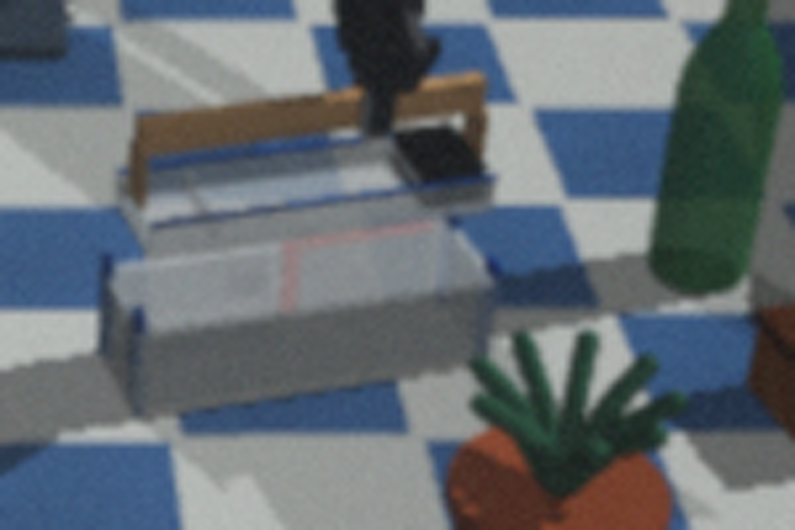

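View pics/t11.png

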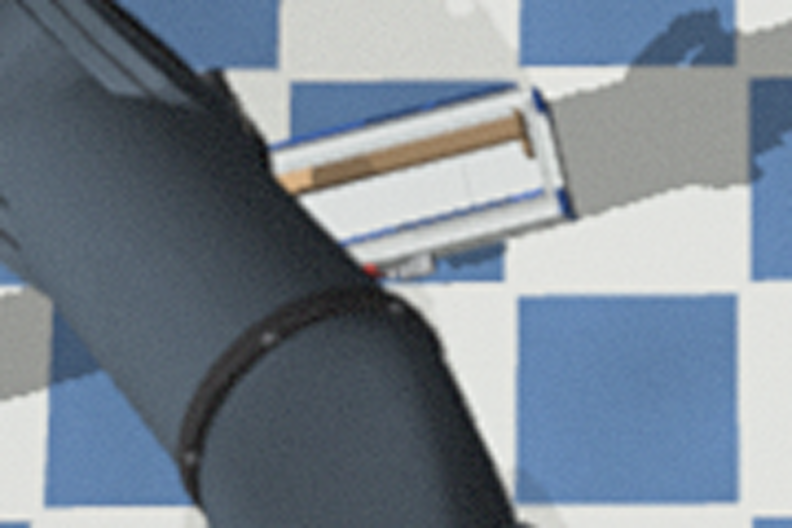

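The tier hangs level over the caddy with the dominoes in place. I'll check the alignment numerically: the caddy posts are at (229,107) and (320,107) in the wrist view, with a cross-check from the top view.

Run:
```python
from h import *
f=wristf(); crop(f,190,360,90,240,4.5,"pics/w11c.png")
s=manip.read_state(); cmd=np.array([545.9,287.8,173.55]); o=cmd-s["tcp_pos"]
C=lambda p:(190+p[0]/4.5,90+p[1]/4.5)
for n,p,z in [("postL",(229,107),80),("postR",(320,107),80),("rimL",(210,118),146),("rimR",(340,118),146),("barend",(275,117),204)]:
    print(n,(atz(f,*p,z)+o)[:2].round(1))
g=optics.grab_frame("top")
D=lambda x,y:(120+x/4.4,180+y/4.4)
for n,p,z in [("barR end",(523,122),204),("bar L",(300,183),204),("post rb",(540,98),80),("post rf",(570,203),80)]:
    print(n,atz(g,*D(*p),z)[:2].round(1))
```

```text
postL [493.3 361.8]
postR [558.3 378.2]
rimL [494.  354.2]
rimR [561.5 371.2]
barend [527.4 363.2]
barR end [584.7 126. ]
bar L [549.4 257.1]
post rb [618.3 129.6]
post rf [549.1 109.5]
```

View pics/w11c.png

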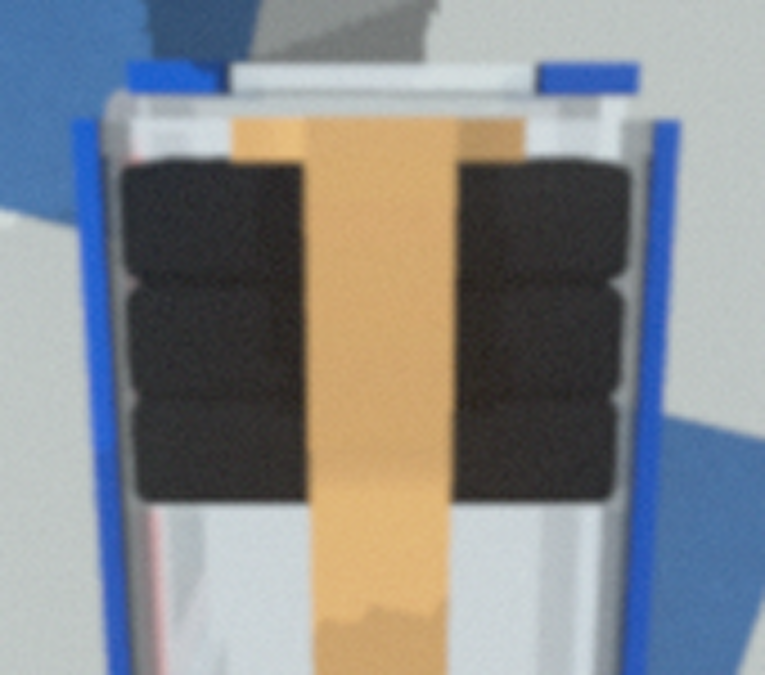

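Tier and caddy agree in yaw (14.14° and 14.16°), to about 0.2 mm across, and to 1–2.5 mm lengthwise. I'll do a last check on stillness, the grip and the bystanders, then hand in.

Run:
```python
from h import *
s=manip.read_state(); R=Ro.from_quat(s["eef_rot"]).as_matrix()
print(s["time"],s["tcp_pos"],"tilt deg",np.degrees(np.arccos(-R[2,2])),"qvel",abs(s["qvel"]).max(),s["grip_width"],s["contact_force"])
g=optics.grab_frame("scene"); cv2.imwrite("pics/s12.png",g["pixels"])
a=cv2.imread("pics/scene0.png").astype(int); d=abs(a-g["pixels"].astype(int)).max(2)
for n,(x0,x1,y0,y1) in {"cup":(255,285,240,272),"bottle":(422,450,150,218),"bowl":(128,158,198,220)}.items(): print(n,d[y0:y1,x0:x1].mean().round(1))
```

```text
20.2 [545.87748853 287.82891712 173.54225911] tilt deg 0.0024590478912496225 qvel 0.0017606199171583186 10.93490022491396 [-0.14553791  0.9513967  -2.68676997]
cup 14.9
bottle 3.8
bowl 21.0
```

View pics/s12.png

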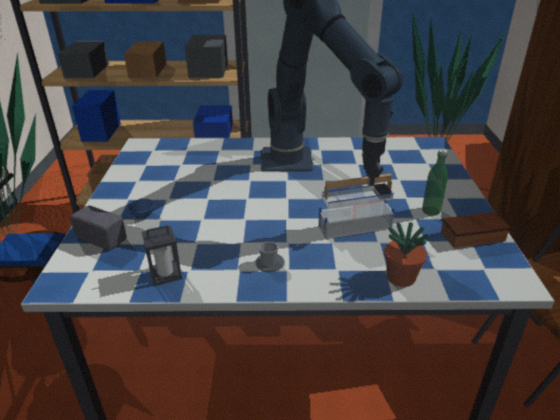

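In this picture the bowl is missing from its place near (142,208). I'll look with the top camera before going on.

Run:
```python
from h import *
g=optics.grab_frame("top"); cv2.imwrite("pics/t12.png",g["pixels"])
a=cv2.imread("pics/s12.png"); b=cv2.imread("pics/scene0.png")
s=np.vstack([np.hstack([cv2.resize(i[190:225,110:180],None,fx=5.6,fy=5.6),cv2.resize(i[235:275,230:300],None,fx=5.6,fy=5.6)[:196]]) for i in (b,a)])
cv2.imwrite("pics/cmp.png",s)
```

```text
(no output)
```

View pics/t12.png

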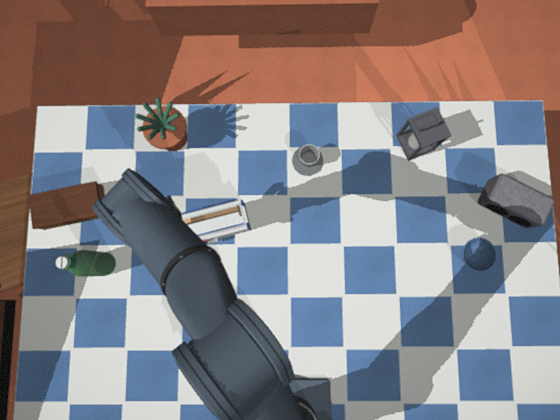

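View pics/cmp.png

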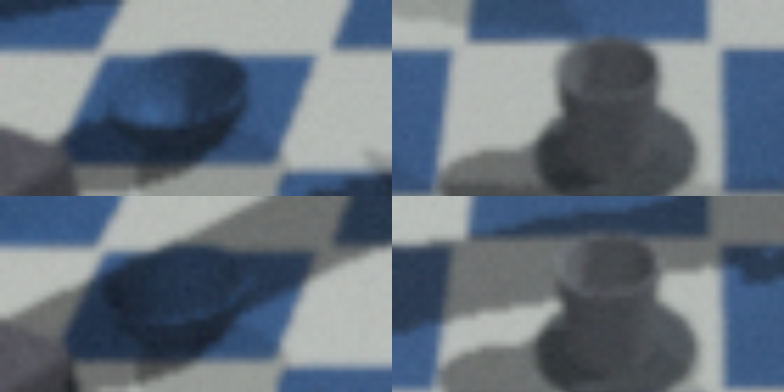

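The bowl is still where it was, at (480,253) in the top view. The arm's shadow falls on it and on the cup, and neither has moved. I'll hand in.

Run:
```python
from h import *
print(workorder.hand_in())
```

```text
the job is handed in; nothing more can be done
None
```

The door is shut on its catch, and the arm is holding the loaded tier about 5 cm above the middle of the caddy's top. I handed the job in at about 20 s; `hand_in()` gives no verdict.

- **Door:** I pushed it with the shut fingers until they met a hard stop at about 13 N, then backed off. It stayed shut. Its line read 14.09° against 14.0° for the caddy, so it is within about 0.003 rad of closed.
- **Tier:** I gripped the bar 43 mm from its middle towards the dominoes, at 70 N. It lifted level with about 2.7 N of weight. At the last look it had not shifted in the grip and all three dominoes were in their pocket.
- **Final hold:**
  - The tool was still, with no measurable tilt.
  - The tier's underside is about 120 mm above the table, worked out from the commanded height.
  - Tier and caddy agree to about 0.1° in yaw and 0.2 mm across.
- **Disagreement:** Lengthwise, the wrist view put the tier about 2.5 mm towards -y of the caddy's centre, and the top view about 1 mm the other way. This is close to the calibration limit, so I left it.
- **Bystanders:** A picture comparison flagged the bowl and the cup as changed. The top view and close-ups showed it was only the arm's shadow; cup, bottle and bowl are where they were.

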